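# Find the tin of bells for the wreath

### The arm

A 6-joint arm with a two-finger parallel gripper is mounted at the origin on the work surface. World frame = base frame: x ahead of the robot, y to its left, z up, the work surface at z = 0. Lengths are in m, angles in degrees, forces in N, time in s.
With the tool pointing down it reaches from about 0.325 to 0.85 m from the base axis. Payload 15.5 kg.
Tool frame: the origin (TCP) lies midway between the tips of the shut fingers; the grasp point (between the pads) lies 19 mm behind it; y points along the fingers, x is the direction in which the jaws open and shut, and the axes are right-handed (so a half turn about y gives the same grasp; the last joint's range is limited). The gripper opens to 91 mm and grips with 3 to 60 N. Pads are 32 mm wide; open, the fingers measure 118 mm over their backs; the gripper's body (76 mm by 178 mm) begins 60 mm behind the grasp point.
Start: joints at [62.023, 28.281, 77.091, -0, 74.628, -5.472], TCP at [0.239, 0.577, 0.214] pointing down, gripper open.
Joint ranges: [-166.48, 166.48], [-47.26, 123.95], [12.59, 153.08], [-70.14, 250.14], [6.76, 159.57], [-176.63, 176.63]. Speed limits (degrees/s): [108.29, 108.29, 147.25, 172.46, 172.46, 172.46].

### API

Orientations are given as a 3x3 rotation matrix whose columns are the frame's x, y, z axes.
In Python, from bench import ctrl gives the robot as it stands. The module is installed in compiled form; this text tells all that it offers. Calls block until the motion is done:
- ctrl.goto(position, orientation): joint-space move of the TCP to a pose.
- ctrl.move_l(position, vel=0.15, ori=None, contact_N=None): straight line of the TCP; ori=None keeps the orientation; vel is the mean speed in m/s. With contact_N (N) it stops when the force on the tool has changed by that much, and returns True; else False.
- ctrl.movej(angles): joint-space move.
- ctrl.command_gripper(opening): opening from 0.0 (shut) to 1.0 (fully open); the grip force is fixed at half the most; returns when the fingers have stopped.
- ctrl.sleep(seconds).
- ctrl.ik(position, orientation): joint angles nearest the present ones, or None.
- ctrl.read_camera(name): name is "scene" or "top" or "wrist"; returns the picture (400x640x3 uint8, blue, green, red); there is no depth.
- ctrl.camera_params(name): a dict with "fx", "fy", "cx", "cy" (pixels), "D" ([k1, k2, p1, p2, k3] as OpenCV has them; the pictures are not rectified), "pose" (4x4, takes a point from camera to world coordinates); the wrist camera has in their place "T_tool_cam" (4x4, takes a point from camera to tool coordinates, whose origin is the TCP and whose axes are the tool frame's). Camera axes: x right, y up, looking along -z (the intrinsics and any distortion apply to the point x, -y, -z); pixel columns grow to the right and rows downward; lengths in m; the calibration is good to about 2 mm. A picture is of the moment at which its call begins: read the wrist's pose just before it. camera_params takes no time and is no camera call.
A pose or a line that the arm cannot do raises ctrl.MotionError and nothing moves.
- ctrl.sign_off(): hands the job in, once; it reports no verdict.
Readings, each from a call of its own:
- ctrl.current_t(): time.
- ctrl.current_q(): joint angles.
- ctrl.current_dq(): joint speeds.
- ctrl.current_effort(): joint torques, N m.
- ctrl.current_tool_pos(): TCP position.
- ctrl.current_eef_rot(): TCP orientation.
- ctrl.current_contact_force(): force on the tool from outside, world axes, zero at the start.
- ctrl.current_wrist_torque(): the same for the moment, N m.
- ctrl.current_grip_width(): opening from 0.0 (shut) to 1.0 (fully open).
Only numpy, scipy, OpenCV 4.12 (cv2) and the standard library are available. Lean on these libraries where they do the work, as an engineer would, in place of code of your own. Each camera call takes 0.05 s, during which the arm holds its last target.

### The job

Going from the left coaster to the right one as the robot sees them, lift each of the three sealed tins off the table and shake it briskly from side to side to find the one whose bells rattle. The two silent tins hold only wax and go into the plywood crate; the rattling one stays out of it, back on its own coaster if it has to wait. Finish by presenting the rattling tin forward, held upright and still in the gripper about 15 cm above the round slice of wood beyond the tins: the job ends while holding it there, with everything else on the table left where it was.

Things in the scene. Friction and masses are not known exactly. Their poses are not given: they have to be found in the camera images.
- tin_1: one of three like round steel tins, sealed, 60 mm wide, 66 mm high, 0.3 to 0.5 kg. Origin: centre of the underside, z up. Stands on any coaster. Two hold solid wax; one (the number does not tell) holds 250 g of bells on springy wire: after a brisk level shake of some cm they swing on about 4 times a second, 14 mm each way, for over half a second, a level force of 1 to 3 N on the hand; a wax tin is still at once.
- tin_2: one of three like round steel tins, sealed, 60 mm wide, 66 mm high, 0.3 to 0.5 kg. Origin: centre of the underside, z up. Stands on any coaster. Two hold solid wax; one (the number does not tell) holds 250 g of bells on springy wire: after a brisk level shake of some cm they swing on about 4 times a second, 14 mm each way, for over half a second, a level force of 1 to 3 N on the hand; a wax tin is still at once.
- tin_3: one of three like round steel tins, sealed, 60 mm wide, 66 mm high, 0.3 to 0.5 kg. Origin: centre of the underside, z up. Stands on any coaster. Two hold solid wax; one (the number does not tell) holds 250 g of bells on springy wire: after a brisk level shake of some cm they swing on about 4 times a second, 14 mm each way, for over half a second, a level force of 1 to 3 N on the hand; a wax tin is still at once.
- coaster_left: round grey felt coaster, 84 mm across, 4 mm thick, fixed to the table, the one farthest to the robot's left (+y) of a row of three; a tin stands centred on it at the start. Origin: centre of its underside, on the table.
- coaster_middle: round grey felt coaster, 84 mm across, 4 mm thick, fixed to the table, the one in the middle of a row of three; a tin stands centred on it at the start. Origin: centre of its underside, on the table.
- coaster_right: round grey felt coaster, 84 mm across, 4 mm thick, fixed to the table, the one farthest to the robot's right (-y) of a row of three; a tin stands centred on it at the start. Origin: centre of its underside, on the table.
- crate: open plywood crate fixed on the table to the robot's right, outside 240 mm (its x) by 180 mm (its y), 60 mm high, walls and floor 8 mm thick; there is room for two tins side by side along its x. Origin: centre of its underside, on the table.
- board: round slice of wood lying on the table beyond the tins, 130 mm across, 12 mm thick, fixed, nothing on it. Origin: centre of its underside, on the table.
- mug: bystander, not to be disturbed: white mug, 80 mm across, 85 mm high. Origin: middle of its underside.
- tape_roll: bystander, not to be disturbed: roll of tape lying flat, 84 mm across, 22 mm high. Origin: middle of its underside.
- twine_spool: bystander, not to be disturbed: cardboard twine spool, 48 mm across, 50 mm high. Origin: middle of its underside.
- candle: bystander, not to be disturbed: ivory pillar candle, 40 mm across, 73 mm high. Origin: middle of its underside.
- pot: bystander, not to be disturbed: empty terracotta pot, 80 mm across, 65 mm high. Origin: middle of its underside.
- box: bystander, not to be disturbed: cardboard box 90 x 70 x 35 mm. Origin: middle of its underside.
There are look-alikes about, which are no part of the job. Leave any blue look-alike of the tin_2 alone. Leave any turquoise look-alike of the tin_3 alone.

How it is judged (in metres and radians):
On the way, in this order (a step that is already met when the one before it is completed fails the run):
1. the tin from the left coaster is held off the table and shaken while the middle and right coasters still have their tins (underside above 35 mm, faster than 0.2 m/s or 1.5 rad/s) (((height (world z) of tin_1 above 0.035 m and contact force between tin_1 and the fingers above 0.5 N and (linear speed of tin_1 above 0.2 m/s or angular speed of tin_1 above 1.5 rad/s)) or (height (world z) of tin_2 above 0.035 m and contact force between tin_2 and the fingers above 0.5 N and (linear speed of tin_2 above 0.2 m/s or angular speed of tin_2 above 1.5 rad/s)) or (height (world z) of tin_3 above 0.035 m and contact force between tin_3 and the fingers above 0.5 N and (linear speed of tin_3 above 0.2 m/s or angular speed of tin_3 above 1.5 rad/s))) and not ((horizontal distance between tin_1 and coaster_left below 0.05 m and height (world z) of tin_1 below 0.03 m) or (horizontal distance between tin_2 and coaster_left below 0.05 m and height (world z) of tin_2 below 0.03 m) or (horizontal distance between tin_3 and coaster_left below 0.05 m and height (world z) of tin_3 below 0.03 m)) and ((horizontal distance between tin_1 and coaster_middle below 0.05 m and height (world z) of tin_1 below 0.03 m) or (horizontal distance between tin_2 and coaster_middle below 0.05 m and height (world z) of tin_2 below 0.03 m) or (horizontal distance between tin_3 and coaster_middle below 0.05 m and height (world z) of tin_3 below 0.03 m)) and ((horizontal distance between tin_1 and coaster_right below 0.05 m and height (world z) of tin_1 below 0.03 m) or (horizontal distance between tin_2 and coaster_right below 0.05 m and height (world z) of tin_2 below 0.03 m) or (horizontal distance between tin_3 and coaster_right below 0.05 m and height (world z) of tin_3 below 0.03 m))), for 0.02 s.
2. the tin from the middle coaster is held off the table and shaken while the right coaster still has its tin (underside above 35 mm, faster than 0.2 m/s or 1.5 rad/s) (((height (world z) of tin_1 above 0.035 m and contact force between tin_1 and the fingers above 0.5 N and (linear speed of tin_1 above 0.2 m/s or angular speed of tin_1 above 1.5 rad/s)) or (height (world z) of tin_2 above 0.035 m and contact force between tin_2 and the fingers above 0.5 N and (linear speed of tin_2 above 0.2 m/s or angular speed of tin_2 above 1.5 rad/s)) or (height (world z) of tin_3 above 0.035 m and contact force between tin_3 and the fingers above 0.5 N and (linear speed of tin_3 above 0.2 m/s or angular speed of tin_3 above 1.5 rad/s))) and not ((horizontal distance between tin_1 and coaster_middle below 0.05 m and height (world z) of tin_1 below 0.03 m) or (horizontal distance between tin_2 and coaster_middle below 0.05 m and height (world z) of tin_2 below 0.03 m) or (horizontal distance between tin_3 and coaster_middle below 0.05 m and height (world z) of tin_3 below 0.03 m)) and ((horizontal distance between tin_1 and coaster_right below 0.05 m and height (world z) of tin_1 below 0.03 m) or (horizontal distance between tin_2 and coaster_right below 0.05 m and height (world z) of tin_2 below 0.03 m) or (horizontal distance between tin_3 and coaster_right below 0.05 m and height (world z) of tin_3 below 0.03 m))), for 0.02 s.
3. the tin from the right coaster is held off the table and shaken (underside above 35 mm, faster than 0.2 m/s or 1.5 rad/s) (((height (world z) of tin_1 above 0.035 m and contact force between tin_1 and the fingers above 0.5 N and (linear speed of tin_1 above 0.2 m/s or angular speed of tin_1 above 1.5 rad/s)) or (height (world z) of tin_2 above 0.035 m and contact force between tin_2 and the fingers above 0.5 N and (linear speed of tin_2 above 0.2 m/s or angular speed of tin_2 above 1.5 rad/s)) or (height (world z) of tin_3 above 0.035 m and contact force between tin_3 and the fingers above 0.5 N and (linear speed of tin_3 above 0.2 m/s or angular speed of tin_3 above 1.5 rad/s))) and not ((horizontal distance between tin_1 and coaster_right below 0.05 m and height (world z) of tin_1 below 0.03 m) or (horizontal distance between tin_2 and coaster_right below 0.05 m and height (world z) of tin_2 below 0.03 m) or (horizontal distance between tin_3 and coaster_right below 0.05 m and height (world z) of tin_3 below 0.03 m))), for 0.02 s.
At the end, for the whole second after the job is handed in: The rattling tin is held by the fingers, still and within 15 degrees of upright, its underside 90 to 260 mm above the table and its axis within 50 mm of the middle of the wood slice, touching nothing but the gripper; both silent tins lie released and at rest inside the crate (contact force between tin_2 and the fingers above 1 N and height (world z) of tin_2 between 0.09 and 0.26 m and horizontal distance between tin_2 and board below 0.05 m and angle between tin_2's own z axis and vertical below 0.26 rad and linear speed of each of tin_2, tin_1, tin_3 below 0.05 m/s and contact force between tin_2 and board below 0.05 N and x of tin_1 in the frame of crate between -0.115 and 0.115 m and y of tin_1 in the frame of crate between -0.085 and 0.085 m and height (world z) of each of tin_1, tin_3 below 0.05 m and contact force between each of tin_1, tin_3 and the fingers below 0.1 N and x of tin_3 in the frame of crate between -0.115 and 0.115 m and y of tin_3 in the frame of crate between -0.085 and 0.085 m); the arm keeps its last pose, push and grip.
It fails at once if a bystander is shifted by more than 40 mm or knocked over (distance of any of mug, tape_roll, twine_spool, candle, pot, box from where it was at the start of the episode above 0.04 m or angle between any of mug, tape_roll, twine_spool, candle, pot, box's own z axis and vertical above 0.6 rad).
It also fails if it takes over 72 s, if anything falls off the work surface, if the arm or the gripper's body presses on something with over 40 N, if the wrist force passes 120 N, or if a joint passes its speed limit or range.

## Working session

There is one attempt and no reset: what is moved stays moved. The work goes in short steps, each a Python script; the robot and the scene stay as the last script left them, time stands still between calls to the robot, and variables do not carry over. Pictures are saved under pics/ and viewed, and the job is handed in when it is done.

```bash
mkdir -p pics
python3 - <<'E'
from bench import ctrl
import cv2,numpy as np
for n in ("scene","top","wrist"):
    im=ctrl.read_camera(n); cv2.imwrite(f"pics/{n}0.png",im)
    p=ctrl.camera_params(n); print(n,{k:np.round(v,4).tolist() for k,v in p.items()})
print(ctrl.current_t(),ctrl.current_eef_rot(),ctrl.current_contact_force())
E
```

```text
scene {'fx': 445.4182, 'fy': 445.4182, 'cx': 325.5615, 'cy': 201.7408, 'D': [-0.1111, 0.0, 0.0, 0.0, 0.0], 'pose': [[0.703, -0.4166, 0.5764, 1.1815], [0.7111, 0.3979, -0.5796, -0.5891], [0.0121, 0.8174, 0.576, 0.712], [0.0, 0.0, 0.0, 1.0]]}
top {'fx': 493.3884, 'fy': 493.3884, 'cx': 316.3107, 'cy': 206.9064, 'D': [0.0358, 0.0, 0.0, 0.0, 0.0], 'pose': [[0.0184, 0.9898, -0.1411, 0.3326], [-0.9998, 0.0197, 0.0081, 0.0508], [0.0108, 0.1409, 0.99, 1.2398], [0.0, 0.0, 0.0, 1.0]]}
wrist {'fx': 285.6404, 'fy': 285.6404, 'cx': 318.5578, 'cy': 199.3433, 'D': [-0.0395, 0.0, 0.0, 0.0, 0.0], 'T_tool_cam': [[1.0, -0.0003, 0.0023, -0.0001], [0.0022, 0.2862, -0.9582, -0.171], [-0.0004, 0.9582, 0.2862, 0.0806], [0.0, 0.0, 0.0, 1.0]]}
0.15 [[ 3.82782729e-01 -4.21550306e-04 -9.23838300e-01]
 [ 9.23837931e-01 -8.28366218e-04  3.82782954e-01]
 [-9.26638710e-04 -9.99999568e-01  7.23598807e-05]] [-0.60571255 -1.10975826 -1.31720653]
```

View pics/scene0.png

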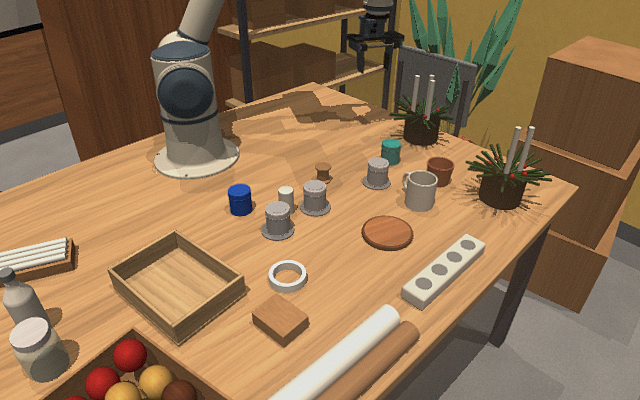

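View pics/top0.png

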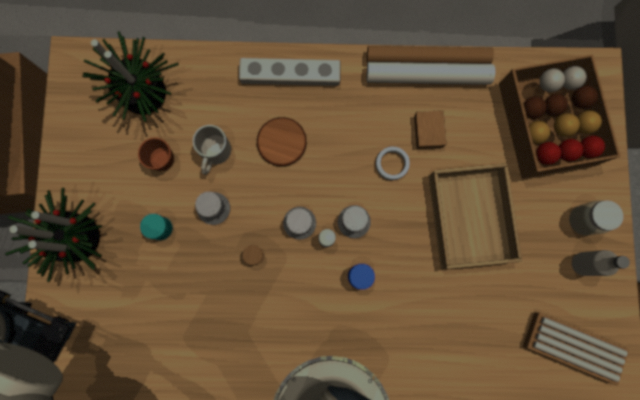

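View pics/wrist0.png

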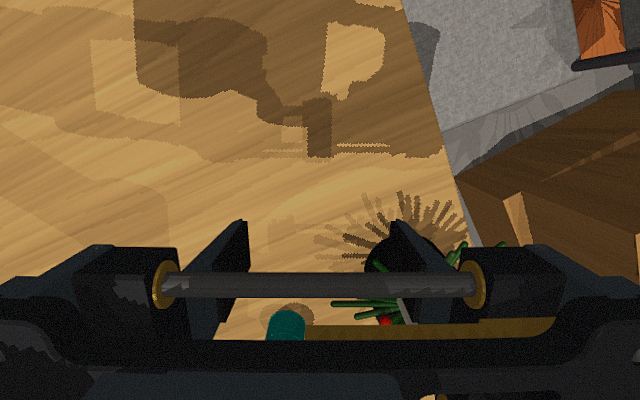

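The scene view shows grey tins at about (378,172), (314,197) and (277,220). The top view shows them at (209,206), (299,222) and (354,221), with the candle at (327,238) between the middle and right tins. Also in the top view: mug (210,145), board (282,141), crate (475,217), and the blue and turquoise decoys at (362,277) and (156,227). I'll enlarge these to find the rims.

Run:
```python
import cv2,numpy as np
t=cv2.imread("pics/top0.png"); s=cv2.imread("pics/scene0.png")
cv2.imwrite("pics/topz.png",cv2.resize(t[110:280,130:400],None,fx=2.9,fy=2.9,interpolation=cv2.INTER_CUBIC))
cv2.imwrite("pics/scz.png",cv2.resize(s[130:260,220:480],None,fx=3,fy=3,interpolation=cv2.INTER_CUBIC))
```

```text
(no output)
```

View pics/topz.png

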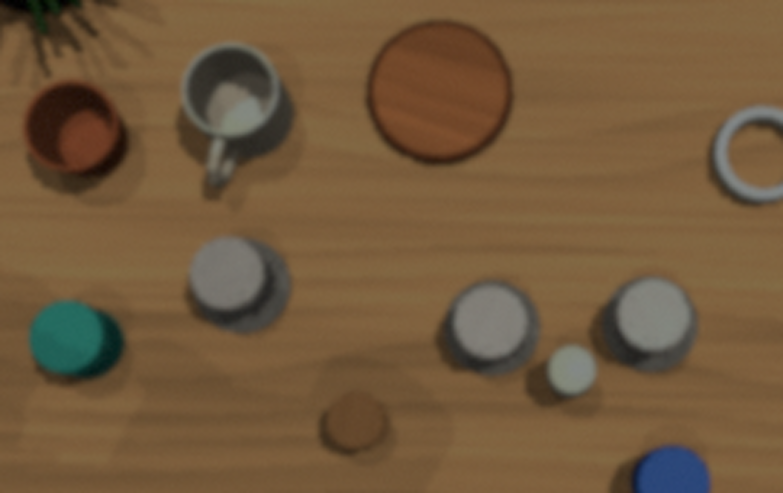

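View pics/scz.png

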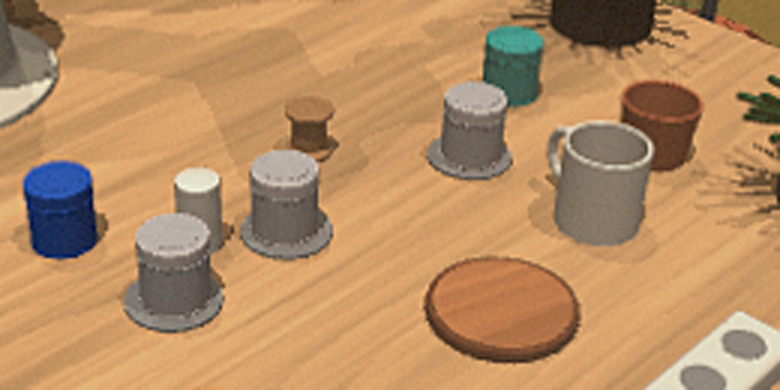

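The enlargements show bright lid discs against darker coasters. In the top view their rims are clear, with lid centres near (209,205), (299,221) and (355,219). The candle is at (327,237). Next I'll threshold the lids, the board and the other objects, then cast rays.

```bash
cat > h.py <<'E'
import cv2,numpy as np
def ray(p,uv):
    K=np.array([[p["fx"],0,p["cx"]],[0,p["fy"],p["cy"]],[0,0,1.]])
    n=cv2.undistortPoints(np.array([[uv]],float),K,np.array(p["D"],float))[0,0]
    T=np.array(p["pose"]); d=T[:3,:3]@np.array([n[0],-n[1],-1.]); return T[:3,3],d/np.linalg.norm(d)
def plane(p,uv,z):
    o,d=ray(p,uv); return o+d*(z-o[2])/d[2]
def tri(rs):
    A=sum(np.eye(3)-np.outer(d,d) for o,d in rs); b=sum((np.eye(3)-np.outer(d,d))@o for o,d in rs)
    x=np.linalg.solve(A,b); return x,[np.linalg.norm(np.cross(x-o,d)) for o,d in rs]
E
python3 - <<'E'
from h import *
from bench import ctrl
P={n:ctrl.camera_params(n) for n in("top","scene")}
I={n:cv2.GaussianBlur(cv2.imread(f"pics/{n}0.png"),(0,0),.8) for n in P}
def blob(n,c,r,f):
    x0,y0=c[0]-r,c[1]-r; im=I[n][y0:c[1]+r,x0:c[0]+r].astype(int); m=f(im).astype(np.uint8)
    k,l,st,ce=cv2.connectedComponentsWithStats(m); 
    j=l[r,r] or 1+np.argmax(st[1:,4]); cs,_=cv2.findContours((l==j).astype(np.uint8),0,1)
    e=cv2.fitEllipse(cv2.convexHull(max(cs,key=cv2.contourArea))); 
    return (e[0][0]+x0,e[0][1]+y0),np.round(e[1],1),st[j,4]
def lid(th): return lambda im:(im.max(2)-im.min(2)<45)&(im.mean(2)>th)
for n,c in (("top",(209,205)),("top",(299,221)),("top",(355,219)),("scene",(378,164)),("scene",(314,187)),("scene",(278,209))):
    im=I[n]; print(n,c,im[c[1],c[0]], im[c[1]+(11 if n=='scene' else 17),c[0]])
T={}
for nm,ct,cs in (("L",(209,205),(378,163)),("M",(299,221),(315,186)),("R",(355,219),(278,208))):
    a=blob("top",ct,22,lid(105)); b=blob("scene",cs,18,lid(145))
    print(nm,a,b); x,e=tri([ray(P["top"],a[0]),ray(P["scene"],b[0])]); print("  tri",x.round(4),np.round(e,4)," plane70 top",plane(P["top"],a[0],.07).round(4),"scene",plane(P["scene"],b[0],.07).round(4))
w=lambda im:(im[...,2]-im[...,0]>1.1*im[...,0])
a=blob("top",(282,141),34,lambda im:(im[...,2]>1.45*im[...,1])); b=blob("scene",(387,233),34,lambda im:(im[...,2]>1.45*im[...,1]))
print("board",a,b,plane(P["top"],a[0],.012),plane(P["scene"],b[0],.012),tri([ray(P["top"],a[0]),ray(P["scene"],b[0])]))
for nm,uv,z in (("mug",(210,142),.085),("handle",(203,173),.06),("candle",(327,237),.073),("spool",(252,256),.05),("tape",(393,163),.022),("box",(431,129),.035),("pot",(155,153),.065),("blue",(362,275),.066),("turq",(154,227),.066)):
    print(nm,plane(P["top"],uv,z).round(3))
for uv in ((432,171),(505,167),(516,264),(443,270)): print("crate top rim",plane(P["top"],uv,.06).round(3))
E
```

```text
top (209, 205) [111 117 121] [55 62 65]
top (299, 221) [121 128 131] [57 66 74]
top (355, 219) [125 132 131] [63 70 74]
scene (378, 164) [162 172 184] [ 89  98 110]
scene (314, 187) [165 174 186] [ 82  90 100]
scene (278, 209) [168 175 186] [ 88  94 102]
L ((207.21671295166016, 203.03265190124512), array([22.4, 23.8]), np.int32(425)) ((378.41735649108887, 162.4078884124756), array([ 9.8, 19.1]), np.int32(156))
  tri [0.5044 0.3028 0.0705] [0.0014 0.0014]  plane70 top [0.5035 0.3019 0.07  ] scene [0.5044 0.305  0.07  ]
M ((298.75796699523926, 220.24565315246582), array([23.1, 23.5]), np.int32(434)) ((314.4618282318115, 185.90310287475586), array([12.1, 21.6]), np.int32(214))
  tri [0.4675 0.0839 0.071 ] [0.0019 0.0019]  plane70 top [0.4664 0.0825 0.07  ] scene [0.4674 0.0867 0.07  ]
R ((355.22150230407715, 217.69940948486328), array([23.5, 23.5]), np.int32(445)) ((277.29474449157715, 207.98357009887695), array([14.2, 23.7]), np.int32(271))
  tri [ 0.4764 -0.0503  0.0714] [0.0022 0.0022]  plane70 top [ 0.4752 -0.0522  0.07  ] scene [ 0.4762 -0.0474  0.07  ]
board ((281.1882781982422, 141.30943298339844), array([48.4, 49.6]), np.int32(1895)) ((386.93391036987305, 232.30773162841797), array([33.1, 50.8]), np.int32(1328)) [0.6753261  0.13373671 0.012     ] [0.68128343 0.13294663 0.012     ] (array([0.67767995, 0.1352351 , 0.00819463]), [np.float64(0.0017398528324528172), np.float64(0.0017398528324531017)])
mug [0.649 0.299 0.085]
handle [0.578 0.318 0.06 ]
candle [0.427 0.015 0.073]
spool [0.38  0.193 0.05 ]
tape [ 0.622 -0.151  0.022]
box [ 0.709 -0.245  0.035]
pot [0.624 0.435 0.065]
blue [ 0.34  -0.069  0.066]
turq [0.444 0.425 0.066]
crate top rim [ 0.595 -0.24   0.06 ]
crate top rim [ 0.608 -0.417  0.06 ]
crate top rim [ 0.373 -0.435  0.06 ]
crate top rim [ 0.356 -0.262  0.06 ]
```

Run:
```python
import cv2,numpy as np
t=cv2.imread("pics/top0.png"); s=cv2.imread("pics/scene0.png")
cv2.imwrite("pics/topcr.png",cv2.resize(t[150:285,415:535],None,fx=4,fy=4,interpolation=cv2.INTER_CUBIC))
cv2.imwrite("pics/sccr.png",cv2.resize(s[220:350,95:325],None,fx=3.4,fy=3.4,interpolation=cv2.INTER_CUBIC))
```

```text
(no output)
```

View pics/topcr.png

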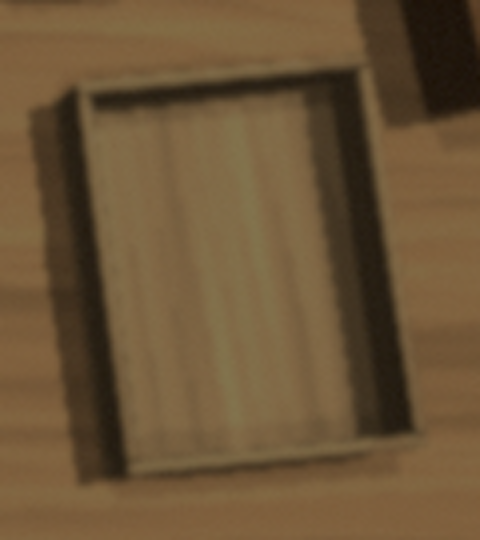

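View pics/sccr.png

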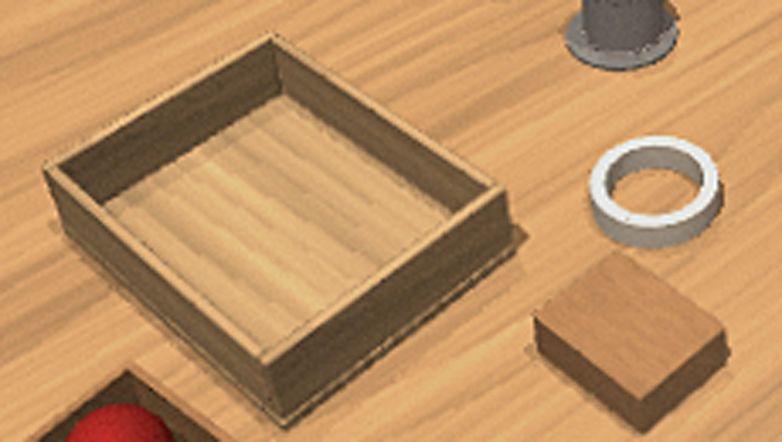

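All three lids triangulate to 70.5–71.4 mm high, as expected from 4 + 66 mm, with ray residuals of about 2 mm or less. From the crops, the crate rim corners are at (78,88), (363,66), (418,435) and (125,472) in the top crop, and (45,168), (272,36), (505,190) and (268,358) in the scene crop. I'll solve the crate pose from both views.

```bash
python3 - <<'E'
from h import *
from bench import ctrl
P={n:ctrl.camera_params(n) for n in("top","scene")}
t=[np.array(c)/4+(415,150) for c in ((78,88),(363,66),(418,435),(125,472))]
# corners: near-middle(+x,+y), (+x,-y), (-x,-y), (-x,+y)
s=[np.array(c)/3.4+(95,220) for c in ((505,190),(268,358),(45,168),(272,36))]
X=[]
for a,b in zip(t,s):
    x,e=tri([ray(P["top"],a),ray(P["scene"],b)]); X.append(x); print(x.round(4),np.round(e[0],4))
X=np.array(X); print("centre",X.mean(0).round(4)); v=(X[0]+X[1]-X[2]-X[3])/2; w=(X[0]+X[3]-X[1]-X[2])/2
print(np.linalg.norm(v),np.linalg.norm(w),np.degrees(np.arctan2(v[1],v[0])),np.degrees(np.arctan2(-w[0],w[1])))
def R(a):
    a=np.radians(a); c,s=np.cos(a),np.sin(a); return np.array([[c,0,-s],[s,0,c],[0,-1,0]])
for p,a in (((.504,.303,.03),90),((.4675,.084,.03),-30),((.476,-.05,.03),37),((.54,-.335,.04),-85),((.678,.135,.182),0),((.678,.135,.3),0)):
    print(p,a,ctrl.ik(p,R(a)))
E
cat >> h.py <<'E'
def R(a):
    a=np.radians(a); c,s=np.cos(a),np.sin(a); return np.array([[c,0,-s],[s,0,c],[0,-1,0]])
E
```

```text
[ 0.5955 -0.2432  0.0568] 0.004
[ 0.6121 -0.4162  0.0578] 0.0043
[ 0.3863 -0.4433  0.0595] 0.0006
[ 0.3616 -0.2695  0.0553] 0.0019
centre [ 0.4889 -0.343   0.0574]
0.2314220458900289 0.1746803723874192 6.628595985114564 6.800389611533362
(0.504, 0.303, 0.03) 90 [ 2.51970457e+01  3.85264269e+01  9.23815359e+01 -2.54444375e-14
  4.90920372e+01 -6.48029543e+01]
(0.4675, 0.084, 0.03) -30 [ 2.97784998e+00  3.29891316e+01  1.08623850e+02 -2.54444375e-14
  3.83870182e+01  3.29778500e+01]
(0.476, -0.05, 0.03) 37 [-1.31497986e+01  3.31472764e+01  1.08116397e+02 -2.54444375e-14
  3.87363262e+01 -5.01497986e+01]
(0.54, -0.335, 0.04) -85 [-3.71958342e+01  4.04224158e+01  8.48592994e+01 -2.54444375e-14
  5.47182848e+01  4.78041658e+01]
(0.678, 0.135, 0.182) 0 [ 6.31537915e+00  3.53320265e+01  6.89050358e+01 -2.54444375e-14
  7.57629377e+01  6.31537915e+00]
(0.678, 0.135, 0.3) 0 [ 6.31537915e+00  3.06431459e+01  5.92823317e+01 -2.54444375e-14
  9.00745224e+01  6.31537915e+00]
```

```bash
cat >> h.py <<'E'
from bench import ctrl
POS={"L":(.5044,.3028,90),"M":(.4675,.0839,-30),"R":(.4764,-.0503,37)}
GZ=.026  # TCP height at grasp of a tin on a coaster
def above(k,z=.15):
    x,y,a=POS[k]; ctrl.goto([x,y,z],R(a))
def shake(d,n=2,amp=.025,vel=.35):
    p=np.array(ctrl.current_tool_pos()); d=np.array([d[0],d[1],0.])/np.hypot(*d)
    ctrl.sleep(.3); base=[]
    for i in range(10): base.append(ctrl.current_contact_force()); ctrl.sleep(.02)
    for i in range(n):
        ctrl.move_l(p+amp*d,vel=vel); ctrl.move_l(p-amp*d,vel=vel)
    ctrl.move_l(p,vel=vel)
    t0=ctrl.current_t(); o=[]
    while ctrl.current_t()-t0<.9:
        o.append([ctrl.current_t()-t0,*ctrl.current_contact_force()]); ctrl.sleep(.02)
    o=np.array(o); f=o[:,1:3]-np.mean(base,0)[:2]; u=np.c_[f@d[:2],f@[-d[1],d[0]]]
    np.save(f"shake_{t0:.0f}.npy",np.c_[o[:,0],u])
    print("base",np.mean(base,0).round(2),np.std(base,0).round(2)); print("along",u[::2,0].round(2).tolist()); print("across",u[::2,1].round(2).tolist())
    m=o[:,0]>.2; print("std after .2s",u[m].std(0).round(3))
E
python3 - <<'E'
from h import *
t=ctrl.current_t(); above("L"); print(ctrl.current_t()-t)
im=ctrl.read_camera("wrist"); cv2.imwrite("pics/w1.png",im)
E
```

```text
1.4417
```

View pics/w1.png

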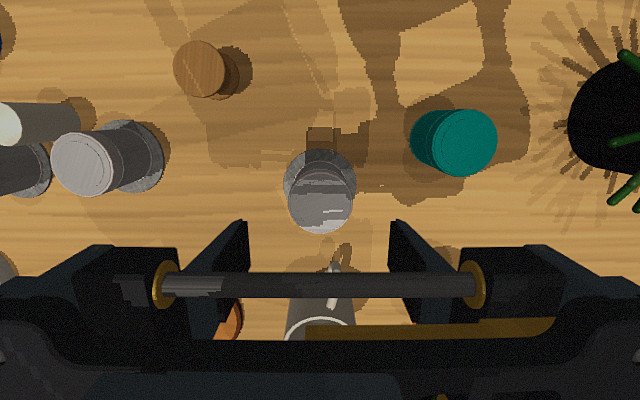

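The wrist view shows the left tin at (320,203), centred between the finger tips at x≈248 and 391. Nothing lies in the fingers' path, so I'll descend.

Run:
```python
from h import *
x,y,a=POS["L"]
print(ctrl.move_l([x,y,GZ],vel=.12,contact_N=6)); print(ctrl.current_tool_pos(),ctrl.current_contact_force())
ctrl.command_gripper(0.0); print("w",ctrl.current_grip_width()*91)
ctrl.move_l([x,y,.14],vel=.15); print(ctrl.current_t(),ctrl.current_contact_force(),ctrl.current_grip_width()*91)
shake((0,1)); print(ctrl.current_t(),ctrl.current_grip_width()*91)
cv2.imwrite("pics/s2.png",ctrl.read_camera("scene"))
```

```text
False
[0.50481231 0.30300965 0.02662979] [-0.10428523 -0.06327661 -0.9892905 ]
w 59.43633417155654
4.325 [-0.53891383  0.52686594 -4.80187723] 59.189821907147106
base [ 0.09 -0.09 -3.57] [0.45 0.56 0.31]
along [0.01, -0.71, 0.49, -0.59, -1.24, 0.68, 0.05, 0.4, 0.06, -0.83, -0.49, -0.72, 0.37, -0.34, -0.25, 0.46, 0.02, -0.09, -0.08, 0.78, -0.54, -0.29, 0.14, -0.92, -0.39, 0.33, 0.1]
across [0.56, -0.12, 0.47, -0.01, -0.51, -0.02, 0.45, 1.01, 0.57, 0.18, 0.76, 0.21, 0.07, -0.35, -0.45, 0.31, 0.1, 0.51, -0.14, 0.78, 0.74, 0.33, -0.31, 0.19, -0.27, 0.56, 0.15]
std after .2s [0.469 0.424]
7.0667 59.542519255266086
```

View pics/s2.png

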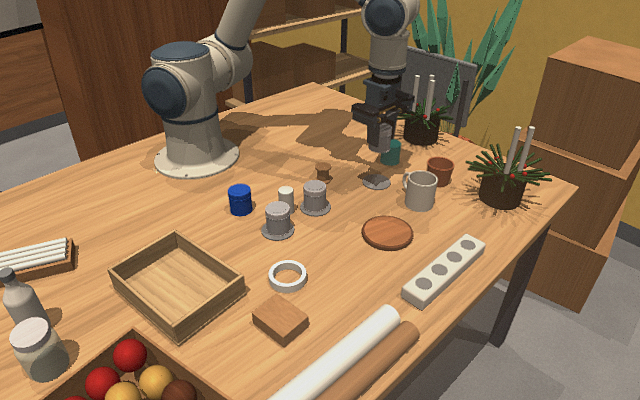

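In the scene view the tin is held at (378,135) above its empty coaster at (376,182), and the other two are in place. The reading looks silent, with a std of 0.45 N equal to the sensor noise. However, the stroke timing suggests the shake may have been weak, so I'll repeat it with more stroke and timing, plus a 4 Hz fit.

```bash
cat >> h.py <<'E'
def shake(d,n=2,amp=.04,vel=.6):
    p=np.array(ctrl.current_tool_pos()); d=np.array([d[0],d[1],0.])/np.hypot(*d)
    ts=[ctrl.current_t()]
    for i in range(n):
        for s in (1,-1): ctrl.move_l(p+s*amp*d,vel=vel); ts.append(ctrl.current_t())
    t0=ts[-1]; o=[]
    while ctrl.current_t()-t0<.9:
        o.append([ctrl.current_t()-t0,*ctrl.current_contact_force()]); ctrl.sleep(.01)
    o=np.array(o); u=np.c_[o[:,1:3]@d[:2],o[:,1:3]@[-d[1],d[0]]]; t=o[:,0]
    print("strokes",np.diff(ts).round(3),"n",len(t)); print("along",u[::3,0].round(1).tolist())
    for lo,hi in ((.05,.5),(.4,.9)):
        m=(t>lo)&(t<hi); res=[]
        for f in (2.5,3.5,4,4.5,5.5,7):
            A=np.c_[np.cos(2*np.pi*f*t[m]),np.sin(2*np.pi*f*t[m]),np.ones(m.sum())]
            c=np.linalg.lstsq(A,u[m],rcond=None)[0]; res.append((f,np.hypot(c[0],c[1]).round(2).tolist()))
        print(lo,hi,"std",u[m].std(0).round(2),"amp(f)[along,across]",res)
    ctrl.move_l(p,vel=.2)
E
python3 - <<'E'
from h import *
shake((0,1)); print(ctrl.current_t(),ctrl.current_tool_pos(),ctrl.current_grip_width()*91)
E
```

```text
strokes [0.25  0.325 0.325 0.325] n 108
along [1.1, 1.3, -0.3, 0.2, 0.1, -0.4, 0.3, -0.2, 0.2, 0.3, -0.0, -0.8, -0.2, -0.3, 0.3, 0.9, 0.2, 0.1, -0.4, 0.6, -0.8, 0.3, -0.7, 0.0, 0.5, -0.3, 0.3, 0.6, 0.2, -0.6, 0.0, 0.3, 0.5, -0.9, 0.3, 0.5]
0.05 0.5 std [0.39 0.52] amp(f)[along,across] [(2.5, [0.06, 0.05]), (3.5, [0.07, 0.08]), (4, [0.08, 0.06]), (4.5, [0.1, 0.07]), (5.5, [0.16, 0.22]), (7, [0.14, 0.31])]
0.4 0.9 std [0.45 0.52] amp(f)[along,across] [(2.5, [0.02, 0.18]), (3.5, [0.1, 0.12]), (4, [0.12, 0.08]), (4.5, [0.1, 0.05]), (5.5, [0.04, 0.08]), (7, [0.11, 0.07])]
9.5917 [0.50367799 0.30321387 0.13895836] 59.60273168845394
```

The 80 mm strokes at about 0.25 m/s mean leave a 4 Hz amplitude of only 0.1 N, so the left tin is wax. It goes into the crate, far half.

```bash
cat >> h.py <<'E'
def crate_put(s):
    yaw=np.radians(6.7); c=np.array([.489,-.343])+s*.052*np.array([np.cos(yaw),np.sin(yaw)]); a=6.7-90
    ctrl.goto([*c,.16],R(a)); ctrl.move_l([*c,.05],vel=.2)
    hit=ctrl.move_l([*c,.026],vel=.05,contact_N=4); print("hit",hit,ctrl.current_tool_pos(),ctrl.current_contact_force().round(1))
    ctrl.command_gripper(.85); ctrl.move_l([*c,.16],vel=.25); print("t",ctrl.current_t())
def pick(k):
    x,y,a=POS[k]; ctrl.command_gripper(1.0); above(k,.12)
    print("hit",ctrl.move_l([x,y,GZ],vel=.12,contact_N=6)); ctrl.command_gripper(0.0); print("w",ctrl.current_grip_width()*91)
    ctrl.move_l([x,y,.14],vel=.15)
E
python3 - <<'E'
from h import *
crate_put(1)
cv2.imwrite("pics/s3.png",ctrl.read_camera("scene")); cv2.imwrite("pics/w3.png",ctrl.read_camera("wrist"))
E
```

```text
hit True [ 0.5406397  -0.33695218  0.02936761] [-0.3 -0.2 -3.6]
t 14.1583
```

View pics/s3.png

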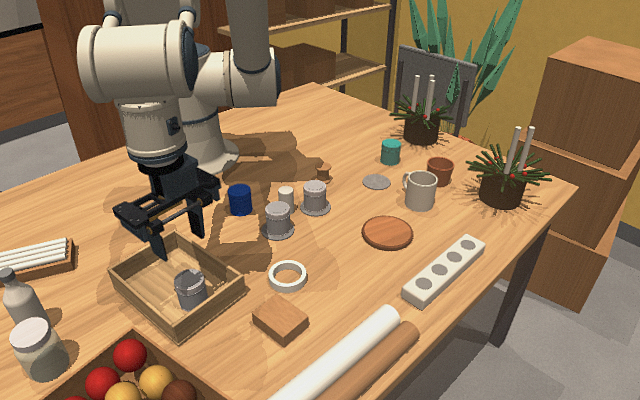

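View pics/w3.png

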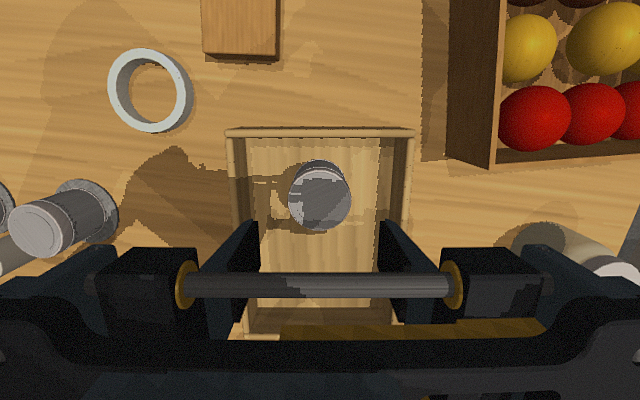

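The tin stands upright in the crate's far half, at scene (190,290) and wrist (320,195). Contact at TCP z = 0.029 fits the 8 mm floor. The bystanders are unmoved. Next is the middle tin.

Run:
```python
from h import *
pick("M"); shake((0,1)); print(ctrl.current_t(),ctrl.current_tool_pos(),ctrl.current_grip_width()*91)
cv2.imwrite("pics/s4.png",ctrl.read_camera("scene"))
```

```text
hit False
w 59.16825304348915
strokes [0.258 0.375 0.375 0.375] n 109
along [0.0, -0.0, 0.0, 0.7, 1.2, 0.5, 0.3, 0.1, 0.2, 0.2, 0.2, -0.5, 0.4, -0.8, -0.9, 0.0, -0.6, -0.5, 0.1, 0.3, -0.3, 0.6, -0.8, 0.1, -0.2, -0.9, 0.1, -0.4, -0.1, -0.7, -0.6, -0.2, -0.1, -0.5, -0.5, 0.4, -0.2]
0.05 0.5 std [0.53 0.46] amp(f)[along,across] [(2.5, [0.3, 0.14]), (3.5, [0.08, 0.1]), (4, [0.04, 0.11]), (4.5, [0.11, 0.1]), (5.5, [0.18, 0.05]), (7, [0.19, 0.14])]
0.4 0.9 std [0.46 0.53] amp(f)[along,across] [(2.5, [0.07, 0.15]), (3.5, [0.08, 0.22]), (4, [0.08, 0.2]), (4.5, [0.09, 0.17]), (5.5, [0.09, 0.17]), (7, [0.11, 0.08])]
21.3417 [0.46691258 0.08450457 0.1392726 ] 59.80658798535959
```

View pics/s4.png

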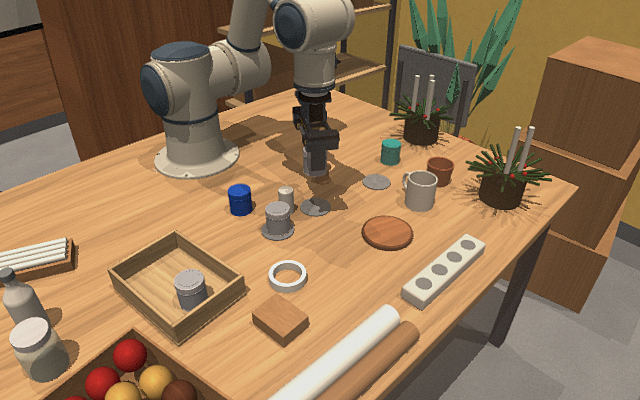

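In the scene view the middle tin is held at (315,160) above its empty coaster, and the right tin is still at (277,220). No ringing shows, but a smooth stroke of about 1.5 bell periods could cancel its own excitation. I'll shake again with shorter, quicker strokes near the 4 Hz half period.

Run:
```python
from h import *
shake((0,1),n=2,amp=.015,vel=.8); shake((0,1),n=1,amp=.025,vel=.9); print(ctrl.current_t())
```

```text
strokes [0.25 0.25 0.25 0.25] n 109
along [1.1, -0.2, 1.4, 0.1, 0.1, -0.3, -0.3, -0.7, 0.6, 0.5, -1.0, -0.3, -1.0, 0.9, 0.5, 0.4, -0.3, 0.0, 0.8, -0.5, 0.3, -0.1, 0.2, 0.6, 1.4, -0.5, -0.3, -0.4, 0.2, -0.5, 0.8, -0.8, -0.7, 0.0, 0.2, 1.0, 0.1]
0.05 0.5 std [0.53 0.41] amp(f)[along,across] [(2.5, [0.11, 0.14]), (3.5, [0.05, 0.15]), (4, [0.05, 0.15]), (4.5, [0.08, 0.12]), (5.5, [0.1, 0.08]), (7, [0.03, 0.1])]
0.4 0.9 std [0.55 0.44] amp(f)[along,across] [(2.5, [0.13, 0.12]), (3.5, [0.06, 0.1]), (4, [0.03, 0.11]), (4.5, [0.06, 0.14]), (5.5, [0.25, 0.2]), (7, [0.38, 0.09])]
strokes [0.25  0.292] n 108
along [1.4, 0.2, 0.0, -0.7, -0.1, -0.2, 0.2, 0.3, 0.1, 0.0, -0.9, -0.0, -0.0, 0.0, -0.8, -0.5, -0.5, 0.0, 0.2, -0.4, 0.2, -0.4, -1.2, 0.2, 0.1, 0.3, 0.1, 0.6, -0.1, 0.4, 0.9, 0.2, -0.4, -0.3, 0.5, 0.1]
0.05 0.5 std [0.44 0.49] amp(f)[along,across] [(2.5, [0.1, 0.12]), (3.5, [0.08, 0.06]), (4, [0.09, 0.02]), (4.5, [0.07, 0.03]), (5.5, [0.05, 0.11]), (7, [0.13, 0.05])]
0.4 0.9 std [0.52 0.47] amp(f)[along,across] [(2.5, [0.29, 0.09]), (3.5, [0.12, 0.09]), (4, [0.09, 0.05]), (4.5, [0.11, 0.02]), (5.5, [0.13, 0.14]), (7, [0.1, 0.08])]
25.2667
```

Three stroke durations give at most 0.1–0.2 N near 4 Hz, so the middle tin is wax too. It goes into the near half of the crate, then I'll pick the right tin. That one has to show a positive rattle before I trust the result.

Run:
```python
from h import *
crate_put(-1); pick("R"); shake((0,1)); print(ctrl.current_t(),ctrl.current_tool_pos(),ctrl.current_grip_width()*91)
cv2.imwrite("pics/s5.png",ctrl.read_camera("scene"))
```

```text
hit True [ 0.43743681 -0.34918854  0.02940559] [ 0.  -0.8 -3.3]
t 29.15
hit False
w 59.4388298320736
strokes [0.258 0.375 0.375 0.375] n 109
along [1.4, 1.4, 0.5, -1.3, -2.0, -2.9, -0.3, 0.9, 0.7, 2.0, 2.0, 1.2, -0.2, -1.2, -3.0, -2.5, -1.2, 1.3, 1.6, 1.4, 1.2, 1.8, -0.4, -2.5, -2.6, -1.5, -1.2, -1.0, 1.0, 1.6, 1.5, 0.9, -0.4, -1.1, -1.8, -1.3, -0.4]
0.05 0.5 std [1.67 0.74] amp(f)[along,across] [(2.5, [0.99, 0.29]), (3.5, [2.08, 0.75]), (4, [2.14, 0.82]), (4.5, [2.07, 0.78]), (5.5, [0.95, 0.38]), (7, [0.61, 0.21])]
0.4 0.9 std [1.48 0.61] amp(f)[along,across] [(2.5, [0.86, 0.24]), (3.5, [1.78, 0.53]), (4, [1.93, 0.58]), (4.5, [1.71, 0.52]), (5.5, [0.44, 0.12]), (7, [0.22, 0.25])]
36.0833 [ 0.47577836 -0.04935627  0.13928337] 59.38029277908255
```

View pics/s5.png

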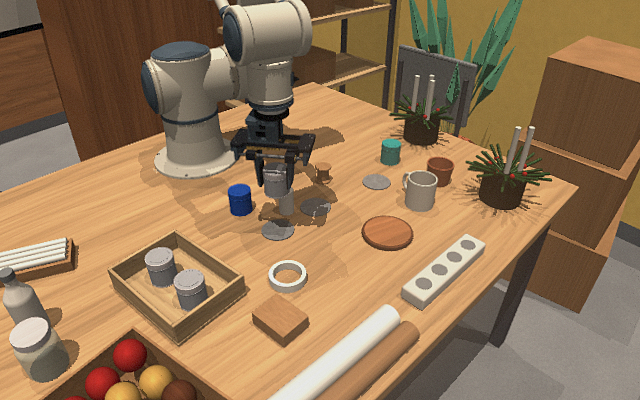

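The right tin rings clearly: 2.1 N at 4 Hz, still 1.9 N after 0.4 s. The picture shows both wax tins upright in the crate at (160,266) and (190,289), and the rattler held at (277,185). I'll lift it and present it over the board. Its underside sits 22 mm below the TCP, so TCP z = 0.184 puts it 15 cm above the slice.

Run:
```python
from h import *
ctrl.move_l([.476,-.05,.184],vel=.15)
ctrl.goto([.677,.1345,.184],R(15)); ctrl.sleep(2.0)
print(ctrl.current_t(),ctrl.current_tool_pos(),ctrl.current_grip_width()*91,ctrl.current_contact_force())
F=[]
for i in range(40): F.append(ctrl.current_contact_force()); ctrl.sleep(.02)
print(np.std(F,0),np.abs(ctrl.current_dq()).max())
for n in("scene","top","wrist"): cv2.imwrite(f"pics/{n}6.png",ctrl.read_camera(n))
```

```text
39.6417 [0.67698637 0.13446503 0.18400442] 59.50626867987483 [ 0.36511721  0.33413567 -2.58951024]
[0.4860563  0.59225339 0.44436006] 0.14888854495055584
```

View pics/scene6.png

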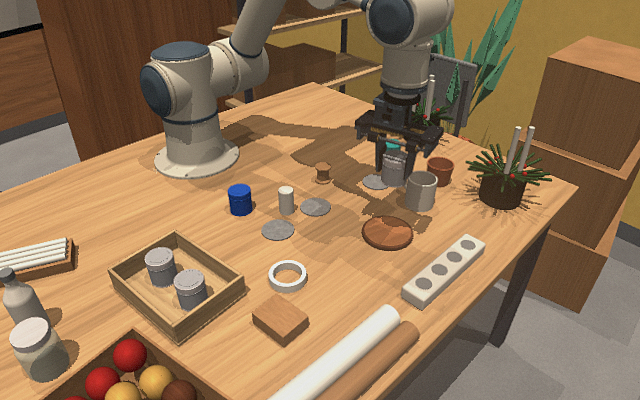

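View pics/top6.png

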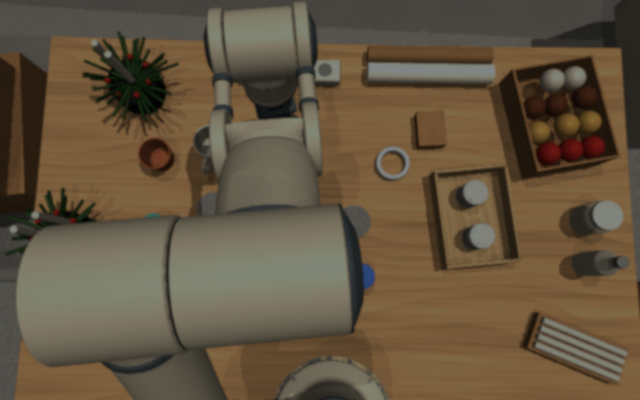

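View pics/wrist6.png

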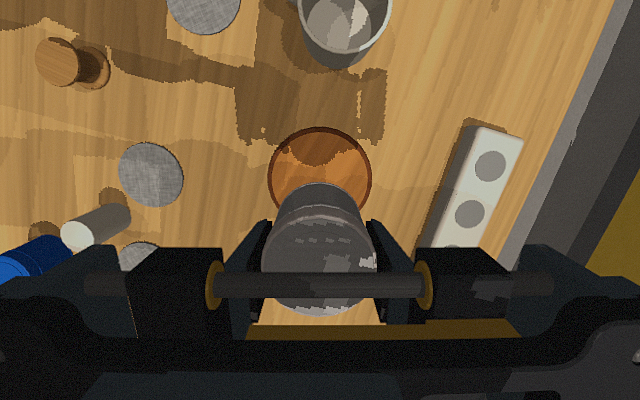

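The scene view shows the tin held upright at (393,168) over the slice, and the wax tins in the crate at (160,266) and (190,289). The mug, tape, candle and other bystanders are where they were. The wrist view shows the tin centred between the fingers above the slice at (320,175). I'll check the underside by ray and then hand in.

Run:
```python
from h import *
print(plane(ctrl.camera_params("scene"),(394,180),.162))
p=ctrl.camera_params("top")
for uv in((474,193),(481,236)): 
    d=plane(p,uv,.074)[:2]-[.489,-.343]; c,s=np.cos(.117),np.sin(.117); print(c*d[0]+s*d[1],-s*d[0]+c*d[1])
print(ctrl.current_t(),ctrl.current_grip_width()*91); ctrl.sign_off()
```

```text
[0.67854367 0.1405804  0.162     ]
0.051485252932628976 0.0011296361373255301
-0.05234154052448679 -0.00047507395392572
40.4583 59.428044668475266
the job is handed in; nothing more can be done
```

The job is handed in at 40.5 s, with the rattling tin held above the wood slice. I lifted and shook the tins from left to right.

- **Silent tins:** the left and middle tins showed only sensor noise after each shake, about 0.1–0.2 N near 4 Hz. Both are released upright in the crate, at about +51 and −52 mm along its x and within about 1 mm of its centre line.
- **Rattling tin:** the right one swung on clearly, at 2.1 N at 4 Hz after the shake and still 1.9 N after 0.4 s. I took it straight to the slice.
- **Final hold:** the tin is upright in the gripper at 59.4 mm grip width. Its underside is about 150 mm above the slice and within about 6 mm of its middle by a scene-camera ray, using a hand-read pixel and an assumed height of 162 mm. The force readings were at noise level.
- **Bystanders:** those visible in the last pictures looked unmoved. In the top view the arm hid part of the table, so I checked the candle, spool and mug by eye in the scene and wrist pictures only.

**Disagreements:**
- The two views of the crate rim differed by up to 4 mm.
- The slice's height came out at 8 mm against the stated 12 mm.
- I re-shook the left tin because its first shake looked weak, and the middle tin because its strokes might have cancelled the swing. Both stayed silent.

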